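# Drift the bearing foot into line and drop in its bolt

## Task

The bearing housing is nipped down by the bolt at one end, but at its free end the foot's hole is a few millimetres out of line with the hole in the sole plate under it. Take the tapered drift from the wooden rack and work it down through both holes until its straight part fills them both, giving way to the side forces you feel: the drift must never press on the job with more than about 10 N. Then put the drift back in the rack, lower the big cap screw gently through both holes until its head sits flush on the foot, and leave everything else as it lies.

Things in the scene. Friction and masses are not known exactly. Their poses are not given: they have to be found in the camera images.
- flange: Steel bearing housing, only slides level. Foot 60 (x) x 180 (y) x 10 mm, top 95 mm above the bench. Origin: middle of its free bolt hole (round, 22 mm, through) at the foot's top face, z up. Free end 25 mm towards +y; towards -y a hump (75 mm off, 52 mm across, rises 44 mm) and the dark bolt that nips it (132 mm). Slides up to 12 mm against 2.5 N of friction in x and in y, stays where left.
- stand: Green steel pedestal, fixed, 130 x 260 mm; origin on the bench roughly below the hole, axes as flange. Carries the fixed dark sole plate (92 x 240 x 12 mm, top 85 mm up) right under the foot. Its 22 mm through hole is not measured: at the start its middle is 3 to 6 mm off the foot's hole in x and up to 6 mm off in y. Free below to 10 mm above the bench.
- drift: Tapered drift, dark steel, 0.4 kg, stands point down in the rack. Round handle 30 mm in diameter, 45 mm tall; its lower face is the collar. Below it a straight part 21 mm in diameter, 34 mm long, then a taper 44 mm long to a flat 4 mm tip, 78 mm below the collar. Origin on the axis at the collar's lower face, z up.
- bolt: Cap screw, bright steel, 0.22 kg, stands head up in the rack. Round head 30 mm in diameter, 20 mm tall, black socket on top; plain shank 20 mm in diameter, 50 mm long, its last 6 mm tapered to 15 mm. Origin on the axis at the head's underside, z up. Drops freely into aligned holes; no turning.
- rack: Wooden rack, fixed, 66 (x) x 236 (y) x 85 mm tall, origin at the middle of its underside. Four round 24 mm holes, through to the bench, at y = -84, -28, 28 and 84 mm. Drift, cap screw and spare stand in the first three in any order, collar or head on the top face; the one at +84 is empty.
- spare: Thinner hex-head bolt in the rack (12 mm shank, head 11 mm tall): not needed, leave alone. Origin under the washer.
- hammer: Hammer lying on the bench, 280 mm long; leave alone.
- spanner: Spanner lying on the bench, 170 mm long; leave alone.
- screwdriver: Screwdriver lying on the bench, 200 mm long; leave alone.
- bearing: Steel ring bearing lying on the bench, 62 mm across, 18 mm tall; leave alone.
- jar: Jar, 64 mm across, 85 mm tall; leave alone.
- oilcan: Can, 66 mm across, 130 mm tall; leave alone.
There are look-alikes about, which are no part of the job. Of the things that look like the drift, the smallest one is meant.

How it is judged:
On the way, in this order (a step that is already met when the one before it is completed fails the run):
1. the drift is through both holes, upright, its collar within 12 mm of the foot, so that the straight part fills both (z of drift in the frame of flange between -0.003 and 0.012 m and horizontal distance between drift and flange below 0.003 m and angle between drift's own z axis and vertical below 0.08 rad), for 0.2 s.
2. the cap screw is through both holes, its head within 3 mm of the foot (z of bolt in the frame of flange between -0.003 and 0.003 m and horizontal distance between bolt and flange below 0.003 m and angle between bolt's own z axis and vertical below 0.08 rad), for 0.2 s.
At the end, for the whole second after the job is handed in: The cap screw stands upright through both holes with its head within 2 mm of the foot and within 3 mm of the hole's middle; the drift stands in a hole of the rack, collar within 4 mm of the rack's top; both released and at rest (z of bolt in the frame of flange between -0.003 and 0.002 m and horizontal distance between bolt and flange below 0.003 m and angle between bolt's own z axis and vertical below 0.08 rad and z of drift in the frame of rack between 0.081 and 0.089 m and horizontal distance between drift and rack below 0.12 m and angle between drift's own z axis and vertical below 0.15 rad and linear speed of each of bolt, drift below 0.02 m/s); the robot touches nothing.
It fails at once if the job (stand, sole plate or housing) is pressed with more than 80 N (contact force between stand and anything else above 80 N).
It fails at once if the drift presses on the job with more than 20 N in all (summed over its contacts) (contact force between drift and stand above 20 N).
It fails at once if a bystander or the spare bolt is moved by more than 30 mm (distance of any of spare, hammer, spanner, screwdriver, bearing, jar, oilcan from where it was at the start of the episode above 0.03 m).
It also fails if it takes over 72 s, if anything falls off the work surface, if the arm or the gripper's body presses on something with over 40 N, if the wrist force passes 120 N, or if a joint passes its speed limit or range.

## Robot

A 7-joint arm with a two-finger parallel gripper is mounted at the origin on the work surface. World frame = base frame: x ahead of the robot, y to its left, z up, the work surface at z = 0. Lengths are in m, angles in rad, forces in N, time in s.
With the tool pointing down it reaches from about 0.4 to 0.85 m from the base axis. Payload 10.4 kg.
Tool frame: the origin (TCP) lies between the finger pads; the fingertips stand ahead of it and the grasp point (between the pads) lies 5 mm behind it (manip.tip_extent is the z of the fingertips in the tool frame, in m); z points along the fingers, y is the line along which they close (so a half turn about z gives the same grasp; the last joint's range is limited). The gripper opens to 85 mm and grips with 20 to 120 N. Pads are 22 mm wide; open, the fingers measure 114 mm over their backs; the gripper's body (76 mm by 85 mm) begins 54 mm behind the grasp point. The pads swing forward as they close: fully open they stand 13 mm farther back than shut.
Start: joints at [-1.189, 0.332, -0.065, 1.46, 0.022, 1.35, -0.088], TCP at [0.246, 0.575, 0.245] pointing down, gripper open.
Joint ranges: [-2.6, 2.6], [-0.5, 2.12], [-1.47, 1.34], [0.16, 2.42], [-1.27, 4.41], [0.06, 2.06], [-2.6, 2.6]. Speed limits (rad/s): [2.22, 2.22, 2.79, 2.79, 3.14, 3.14, 3.14].

## Interface

Orientations are given as a unit quaternion [x, y, z, w].
In Python, from workcell import status, viewer, manip gives the robot as it stands.
- The arm moves only by the tool play_rows, never from a script. Its argument "plan" is one flat list of numbers, 7 for each row, row after row: the turn, a rotation vector about the tool's x, y, z in degrees, then the shift along the tool's x, y, z in m, then the opening, from 0 (shut) to 1 (fully open). In form: [ax, ay, az, dx, dy, dz, grip, ax, ay, az, dx, dy, dz, grip, ...]. A call has 1 to 20 rows; each row is the pose to reach, as a shift and turn from the pose commanded when the call began, along the tool's axes at that moment; what a row does not reach only later rows make up. A row lasts 1/8 s, in which the tool goes at most 62.5 mm and 10.7 degrees, less where a joint would pass 70% of its speed; a pose out of reach is approached as far as the arm can. A call with a gripper value outside its range is refused whole. The fingers move at their own pace and stop on an object; "squeeze" is the grip in N (left out, the last holds). Time passes only in rows, so rows that repeat a pose let the fingers close. It gives the time, the measured TCP pose, the force, the opening and the grip force at its end, in the units of the state.
- status.get_obs(): the state, without advancing time (a new reading comes with each control period).
- viewer.camera(name): name is "side" or "top" or "wrist"; returns the picture (480x640x3 uint8, red, green, blue); there is no depth.
- viewer.camera_model(name): a dict with "fx", "fy", "cx", "cy" (pixels), "R" (3x3) and "t" (3): a world point X has camera coordinates R X + t. Camera axes: x right, y down, z forward; pixel columns grow to the right and rows downward; lengths in m; the calibration is good to about 2 mm. A picture is of the moment at which its call begins: read the wrist's pose just before it. camera_model takes no time and is no camera call; for the wrist camera it gives the pose at the moment of the call.
- manip.hand_in(): hands the job in; it is judged then, once.
The state is a dict: "clock": time; "joint_pos": joint angles; "joint_velocities": joint speeds; "tau": joint torques, N m; "position": TCP position; "ee_rot": TCP orientation; "ft_force": force on the tool from outside, world axes, zero at the start; "torque": the same for the moment, N m; "grip_width": opening from 0.0 (shut) to 1.0 (fully open); "grasp_force": force on a finger pad.
Only numpy, scipy, OpenCV 4.12 (cv2) and the standard library are available. Lean on these libraries where they do the work, as an engineer would, in place of code of your own. Each camera call takes 0.05 s, during which the arm holds its last target. There are 200 camera calls.

## Working session

There is one attempt and no reset: what is moved stays moved. The work goes in short steps, Python scripts to look and compute and a tool call to move; the robot and the scene stay as the last step left them, time stands still between calls to the robot, and variables do not carry over. Pictures are saved under pics/ and viewed, at most 10 in all, crops included, and the job is handed in when it is done.

Besides the shell and the picture viewer there is one more tool, called after "Request:" in YAML: its name, and indented under it one key for each argument. play_rows: Moves the arm, as the interface text tells. Its arguments: {"type":"object","properties":{"plan":{"type":"array","items":{"type":"number"}},"squeeze":{"type":"number"}},"required":["plan"]}

```bash
mkdir -p pics; ls; cat > h.py <<'E'
import numpy as np, cv2
from workcell import status, viewer, manip
from scipy.spatial.transform import Rotation as R
def snap(n,f):
    m=viewer.camera_model(n); im=viewer.camera(n); cv2.imwrite('pics/'+f,im[:,:,::-1]); return im,m
def ray(m,u,v,z):
    Rm=np.array(m['R']);t=np.array(m['t']);c=-Rm.T@t
    d=Rm.T@np.array([(u-m['cx'])/m['fx'],(v-m['cy'])/m['fy'],1]);return c+d*(z-c[2])/d[2]
def proj(m,X):
    p=np.array(m['R'])@np.array(X)+np.array(m['t']);return np.array([m['fx']*p[0]/p[2]+m['cx'],m['fy']*p[1]/p[2]+m['cy']])
E
python3 - <<'E'
from h import *
o=status.get_obs();print({k:np.round(v,4) for k,v in o.items()},manip.tip_extent)
for n in('top','side','wrist'):
    im,m=snap(n,n+'0.png');np.savez('pics/'+n+'0.npz',**m);print(n,m['fx'],-np.array(m['R']).T@np.array(m['t']),np.round(m['R'],2).tolist())
E
```

```text
pics
{'clock': np.float64(0.0), 'joint_pos': array([-1.1886,  0.3329, -0.0647,  1.4609,  0.0216,  1.3499, -0.0885]), 'joint_velocities': array([ 0.0006,  0.0007,  0.0022,  0.0008, -0.0005, -0.0006, -0.0014]), 'tau': array([-2.00000e-04, -6.25447e+01,  4.91000e-02, -3.91599e+01,
        1.62000e-02,  9.90000e-03, -0.00000e+00]), 'position': array([0.246 , 0.5742, 0.2445]), 'ee_rot': array([ 2.010e-01,  9.796e-01, -7.000e-04, -1.000e-04]), 'ft_force': array([-0.3615,  0.5635, -0.3399]), 'torque': array([-0.0153, -0.0236,  0.0008]), 'grasp_force': np.float64(0.0), 'grip_width': np.float64(0.9944)} 0.014
top 485.57564627453144 [ 0.3205563  -0.04660494  1.17574477] [[-0.06, -1.0, -0.0], [-0.97, 0.06, -0.23], [0.23, -0.01, -0.97]]
side 438.5286195306672 [0.39323482 0.6196928  0.5785013 ] [[-0.97, -0.24, -0.0], [-0.13, 0.56, -0.82], [0.2, -0.8, -0.57]]
wrist 356.38366152620415 [0.1844949  0.60067381 0.37382797] [[0.39, 0.92, -0.0], [0.89, -0.38, 0.26], [0.24, -0.1, -0.96]]
```

View pics/top0.png

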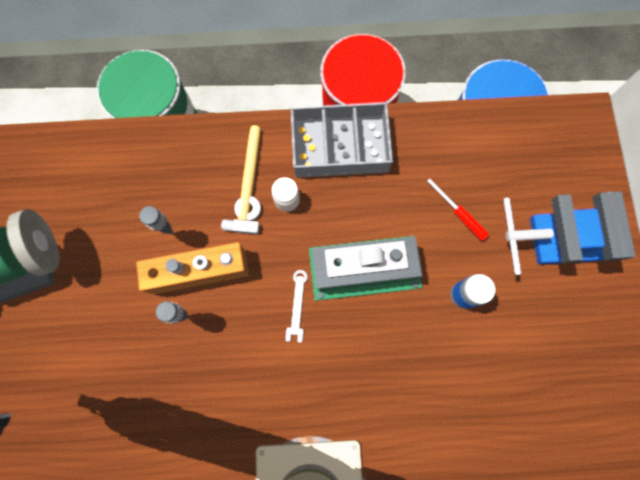

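View pics/side0.png

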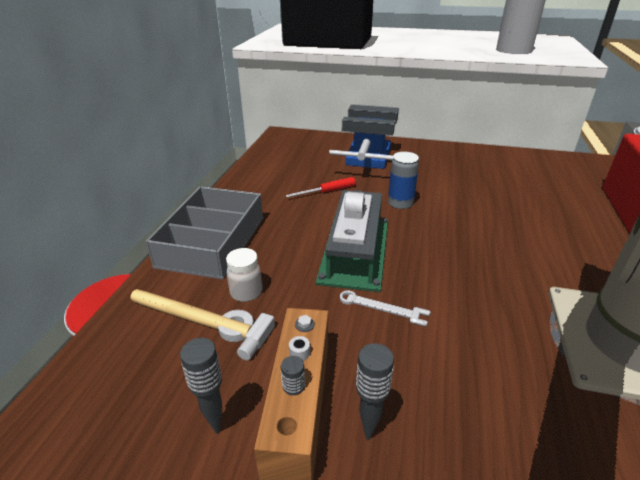

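The top view shows the rack running from (153,273), its empty hole, through the drift (173,266), cap screw (201,263) and spare (226,259). The foot's hole is at (338,262), the hump at (371,256) and the nip bolt at (396,255). The two larger drift look-alikes stand at (151,216) and (168,312). The side view agrees.

```bash
python3 - <<'E'
from h import *
t=np.load('pics/top0.npz');s=np.load('pics/side0.npz')
for n,u,v,z in[('empty',153,273,.085),('drift',173,266,.13),('bolt',201,263,.105),('spare',226,259,.098),('hole',338,262,.095),('hump',371,256,.139),('nip',396,255,.1),('lookA',150,215,.17),('lookB',168,312,.17)]:
    print(n,ray(t,u,v,z).round(4))
for n,u,v,z in[('empty',287,426,.085),('drift',292,363,.13),('bolt',300,343,.105),('spare',305,320,.096),('hole',350,232,.095)]: print(n,ray(s,u,v,z).round(4))
E
```

```text
empty [0.5074 0.3267 0.085 ]
drift [0.5126 0.268  0.13  ]
bolt [0.5204 0.2131 0.105 ]
spare [0.5277 0.1585 0.098 ]
hole [ 0.5069 -0.0932  0.095 ]
hump [ 0.5084 -0.1636  0.139 ]
nip [ 0.5145 -0.2243  0.1   ]
lookA [0.6193 0.307  0.17  ]
lookB [0.4102 0.2649 0.17  ]
empty [0.5063 0.3306 0.085 ]
drift [0.5154 0.2725 0.13  ]
bolt [0.5213 0.2171 0.105 ]
spare [0.5287 0.1639 0.096 ]
hole [ 0.5056 -0.088   0.095 ]
```

View pics/wrist0.png

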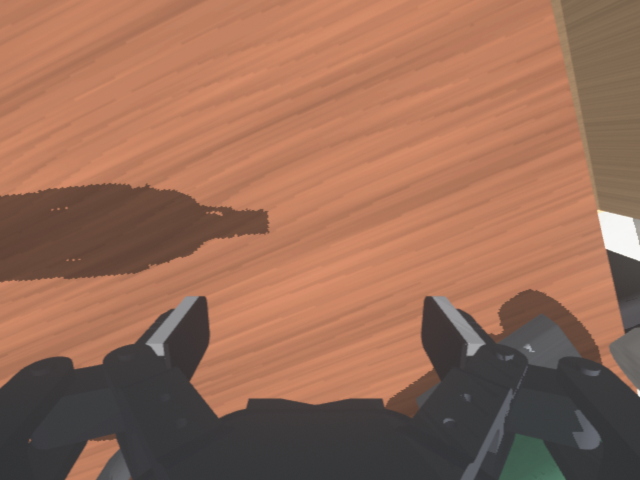

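```bash
cat >> h.py <<'E'
def go(p,yaw):
    """row (turn deg, shift) to bring TCP to p, tool z down, tool y at yaw deg"""
    o=status.get_obs();A=R.from_quat(o['ee_rot']).as_matrix()
    a=np.radians(yaw);y=np.array([np.cos(a),np.sin(a),0]);z=np.array([0,0,-1.]);B=np.c_[np.cross(y,z),y,z]
    rv=R.from_matrix(A.T@B).as_rotvec(degrees=True);s=A.T@(np.array(p)-o['position'])
    print('row',rv.round(2),s.round(4))
E
python3 -c "
from h import *
go([.514,.27,.30],7.2)"
```

```text
row [-5.000e-02  4.000e-02  5.961e+01] [-0.3661 -0.1742 -0.0551]
```

Request:
play_rows:
  plan: [0,0,59.6,-0.366,-0.174,-0.055,1,0,0,59.6,-0.366,-0.174,-0.055,1,0,0,59.6,-0.366,-0.174,-0.055,1,0,0,59.6,-0.366,-0.174,-0.055,1,0,0,59.6,-0.366,-0.174,-0.055,1,0,0,59.6,-0.366,-0.174,-0.055,1,0,0,59.6,-0.366,-0.174,-0.055,1,0,0,59.6,-0.366,-0.174,-0.055,1,0,0,59.6,-0.366,-0.174,-0.055,1,0,0,59.6,-0.366,-0.174,-0.055,1]

```text
clock: 1.4
position: [0.5131, 0.2717, 0.3]
ee_rot: [0.66, 0.751, -0.0, -0.0]
ft_force: [-0.2, 0.3, 0.5]
grip_width: 0.998
grasp_force: 0.0
```

```bash
python3 - <<'E'
from h import *
im,m=snap('wrist','w1.png');np.savez('pics/w1.npz',**m)
o=status.get_obs();print(o['position'],o['ee_rot'],o['joint_pos'])
print(proj(m,[.514,.27,.13]),proj(m,[.5208,.215,.105]))
E
```

```text
[0.51321591 0.27155172 0.30008756] [ 6.60478541e-01  7.50844870e-01 -1.34365385e-04 -2.45024000e-04] [-0.80848351  0.20847728  0.28840656  1.51276914 -0.05987927  1.42938574
 -0.3896335 ]
[315.8106369  226.62655775] [315.38994892 276.63513008]
```

View pics/w1.png

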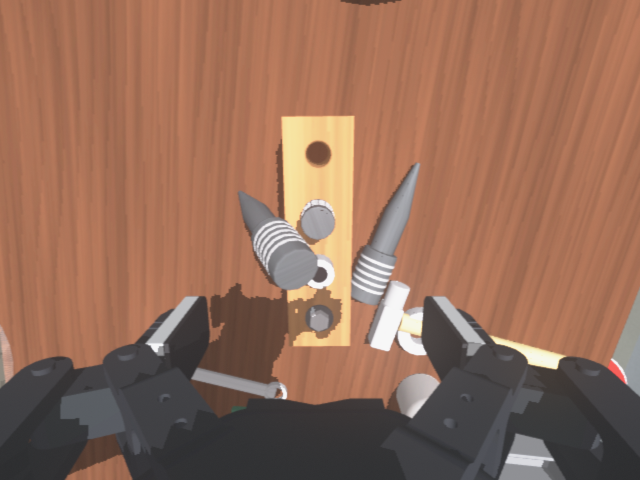

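The wrist picture shows the drift's top at about (318,222), the cap screw at (320,272), the spare at (320,318) and the empty hole at (318,153). The look-alikes' tops are at (295,267) and (368,290).

```bash
python3 - <<'E'
from h import *
m=np.load('pics/w1.npz');t=np.load('pics/top0.npz')
for n,u,v,z in[('empty',318,153,.085),('drift',318,222,.13),('bolt',320,272,.105),('spare',320,318,.096),('tipB',240,192,0),('tipA',417,164,0)]:
    print(n,ray(m,u,v,z).round(4))
im=cv2.imread('pics/w1.png');g=cv2.cvtColor(im,6)
print([ [int(c[0]),int(c[1]),int(c[2])] for c in (cv2.HoughCircles(g[180:290,290:350],3,1.5,30,param1=150,param2=.5,minRadius=8,maxRadius=22)[0]+[290,180,0])])
def P(m): return np.array([[m['fx'],0,m['cx']],[0,m['fy'],m['cy']],[0,0,1]])@np.c_[m['R'],m['t']]
for n,a,b in[('B',(168,312),(295,267)),('A',(150,215),(367,292)),('drift',(173,266),(318,222)),('bolt',(201,263),(320,272))]:
    X=cv2.triangulatePoints(P(t),P(m),np.array(a,float),np.array(b,float));print(n,(X[:3]/X[3]).T.round(3))
E
```

```text
empty [0.5084 0.3302 0.085 ]
drift [0.5153 0.2743 0.13  ]
bolt [0.5246 0.2203 0.105 ]
spare [0.5318 0.1672 0.096 ]
tipB [0.4222 0.2711 0.    ]
tipA [0.6267 0.3308 0.    ]
[[317, 221, 17], [319, 273, 15], [293, 239, 14], [292, 192, 21], [323, 188, 19], [335, 246, 17], [347, 206, 17], [344, 290, 15], [293, 290, 15]]
B [[0.442 0.26  0.182]]
A [[0.569 0.27  0.278]]
drift [[0.515 0.272 0.117]]
bolt [[0.524 0.216 0.092]]
```

```bash
python3 -c "
from h import *
go([.510,-.155,.19],3.5)"
```

```text
row [-0.03 -0.01  3.83] [-0.4227 -0.0575  0.11  ]
```

Request:
play_rows:
  plan: [0,0,3.8,-0.31,-0.042,0.02,1,0,0,3.8,-0.31,-0.042,0.02,1,0,0,3.8,-0.31,-0.042,0.02,1,0,0,3.8,-0.31,-0.042,0.02,1,0,0,3.8,-0.423,-0.0575,0.11,1,0,0,3.8,-0.423,-0.0575,0.11,1,0,0,3.8,-0.423,-0.0575,0.11,1,0,0,3.8,-0.423,-0.0575,0.11,1,0,0,3.8,-0.423,-0.0575,0.11,1,0,0,3.8,-0.423,-0.0575,0.11,1,0,0,3.8,-0.423,-0.0575,0.11,1]

```text
clock: 2.82
position: [0.5108, -0.1549, 0.1909]
ee_rot: [0.685, 0.729, 0.001, 0.0]
ft_force: [0.2, 0.4, 0.8]
grip_width: 1.004
grasp_force: 0.0
```

```bash
python3 - <<'E'
from h import *
im,m=snap('wrist','w2.png');np.savez('pics/w2.npz',**m)
o=status.get_obs();print(o['position'],o['joint_pos'])
p=proj(m,[.506,-.091,.095]);print(p)
u,v=[int(np.clip(x,80,b)) for x,b in zip(p,(560,400))]
a=im[v-80:v+80,u-80:u+80,::-1]; print(u-80,v-80)
a=cv2.resize(a,None,fx=3,fy=3,interpolation=2);cv2.imwrite('pics/w2c.png',cv2.convertScaleAbs(a,alpha=1.5))
E
```

```text
[ 0.51061412 -0.15516622  0.19082127] [-0.34554917  0.18132165  0.62233264  1.80562897 -0.11426122  1.18951396
  0.3731554 ]
[313.60626326 148.7073085 ]
233 68
```

View pics/w2c.png

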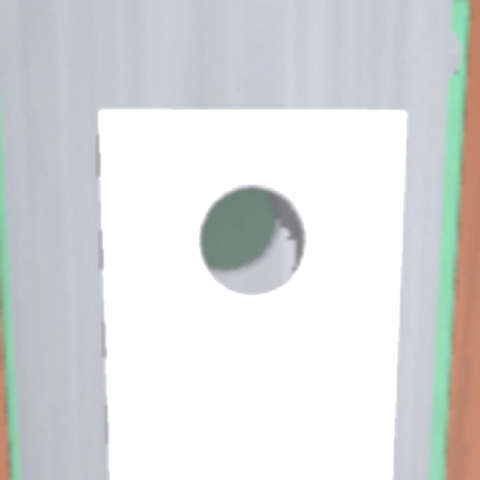

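The crop shows the foot hole as a circle at about (252,240) with r about 52 in crop pixels. The plate's hole shows green through it, offset to the upper left, and only its lower-right arc is visible.

```bash
cat > hole.py <<'E'
from h import *
from scipy.optimize import least_squares
im=cv2.imread('pics/w2.png').astype(int);m=np.load('pics/w2.npz')
sub=im[120:175,290:350]
g=((sub[:,:,1]-sub[:,:,2])>12)  # green
foot=sub.min(2)>150
h=~foot; n,l,st,c=cv2.connectedComponentsWithStats(h.astype(np.uint8),connectivity=4)
k=l[148-120,317-290]; H=(l==k).astype(np.uint8); G=((g&(l==k))).astype(np.uint8)
print('areas',H.sum(),G.sum(),'interior px',sub[28,20],sub[40,30],sub[28,42],sub[5,5],'min foot',)
def edge(M):
    c=max(cv2.findContours(M,0,1)[0],key=cv2.contourArea)[:,0,:];return c
def fit(P,r=None):
    f=lambda x:np.hypot(P[:,0]-x[0],P[:,1]-x[1])-(x[2] if r is None else r)
    s=least_squares(f,[*P[:,:2].mean(0),.011][:3 if r is None else 2],loss='soft_l1',f_scale=.0004,x_scale=1e-3);return s.x,np.abs(s.fun).mean()
M=edge(H); E=np.array([ray(m,u+290,v+120,.095) for u,v in M]); F,e=fit(E);print('foot hole',F.round(4),e)
Gc=edge(G); D=cv2.distanceTransform(H,2,5)
A=[(u,v) for u,v in Gc if D[v,u]>3]; E=np.array([ray(m,u+290.3,v+120.3,.085) for u,v in A]);print(len(A))
Q,e=fit(E,.011);print('plate hole r=11',Q.round(4),e);print('free r',fit(E)[0].round(4))
print('arc px',A[::3])
# foot edges for yaw
big=(im.min(2)>150).astype(np.uint8);n,l,st,_=cv2.connectedComponentsWithStats(big)
k=l[200,317];c=max(cv2.findContours((l==k).astype(np.uint8),0,1)[0],key=cv2.contourArea)[:,0,:]
for lo,hi in((260,285),(350,375)):
    s=[p for p in c if lo<p[0]<hi and 115<p[1]<220];X=np.array([ray(m,u,v,.095) for u,v in s]);a=np.polyfit(X[:,1],X[:,0],1);print('edge yaw',-np.degrees(np.arctan(a[0])),'x at hole',np.polyval(a,F[1]))
E
python3 hole.py
```

```text
areas 1017 437 interior px [84 90 76] [138 132 131] [93 89 89] [238 236 237] min foot
foot hole [ 0.5078 -0.0903  0.0105] 0.00014104003933615924
34
plate hole r=11 [ 0.5005 -0.0855] 0.0002760923302726384
free r [ 0.5017 -0.0863  0.0098]
arc px [(np.int32(14), np.int32(35)), (np.int32(17), np.int32(36)), (np.int32(20), np.int32(36)), (np.int32(23), np.int32(35)), (np.int32(26), np.int32(33)), (np.int32(29), np.int32(31)), (np.int32(30), np.int32(28)), (np.int32(31), np.int32(25)), (np.int32(32), np.int32(22)), (np.int32(33), np.int32(19)), (np.int32(32), np.int32(16)), (np.int32(31), np.int32(13))]
edge yaw 3.226597357334428 x at hole 0.4775266887834692
edge yaw 3.4106348257530428 x at hole 0.5381054312316286
```

```bash
python3 -c "
from h import *
m=np.load('pics/w1.npz')
for z in(.12,.15,.18,.21): print(z,ray(m,295,267,z).round(3),ray(m,367,292,z).round(3))
go([.515,.273,.24],8)"
```

```text
0.12 [0.5   0.228 0.12 ] [0.57  0.212 0.12 ]
0.15 [0.501 0.238 0.15 ] [0.564 0.224 0.15 ]
0.18 [0.501 0.249 0.18 ] [0.557 0.236 0.18 ]
0.21 [0.501 0.26  0.21 ] [0.551 0.248 0.21 ]
row [ 0.06 -0.02 -4.47] [ 0.4271  0.0308 -0.049 ]
```

```bash
python3 - <<'E'
from h import *
t,s,w=[np.load(f'pics/{n}.npz') for n in('top0','side0','w1')]
def P(m): return np.array([[m['fx'],0,m['cx']],[0,m['fy'],m['cy']],[0,0,1]])@np.c_[m['R'],m['t']]
def tri(*o):
    A=np.vstack([np.outer(uv,P(m)[2])-P(m)[:2] for m,uv in o]);v=np.linalg.svd(A)[2][-1];X=v[:3]/v[3]
    return X.round(3),[np.round(proj(m,X)-uv).tolist() for m,uv in o]
print('Btop',tri((s,(375,352)),(w,(297,268))),'\nBtip',tri((s,(370,437)),(w,(240,192))))
print('Atop',tri((s,(199,347)),(w,(367,295))),'\nAtip',tri((s,(217,430)),(w,(417,164))))
print('Btop t',tri((s,(375,352)),(t,(165,312))));print('Atop t',tri((s,(199,347)),(t,(150,215))))
a=cv2.imread('pics/top0.png')[190:350,90:290];cv2.imwrite('pics/top0c.png',cv2.resize(a,None,fx=3,fy=3))
E
```

```text
Btop (array([0.451, 0.22 , 0.112]), [[-26.0, -2.0], [-55.0, -2.0]]) 
Btip (array([ 0.413,  0.266, -0.011]), [[-3.0, 1.0], [-6.0, 2.0]])
Atop (array([0.603, 0.273, 0.162]), [[26.0, -13.0], [62.0, -49.0]]) 
Atip (array([0.61 , 0.331, 0.039]), [[-3.0, -1.0], [-6.0, 0.0]])
Btop t (array([0.412, 0.27 , 0.175]), [[1.0, 0.0], [-0.0, -1.0]])
Atop t (array([0.62 , 0.307, 0.17 ]), [[0.0, 0.0], [-0.0, -0.0]])
```

View pics/top0c.png

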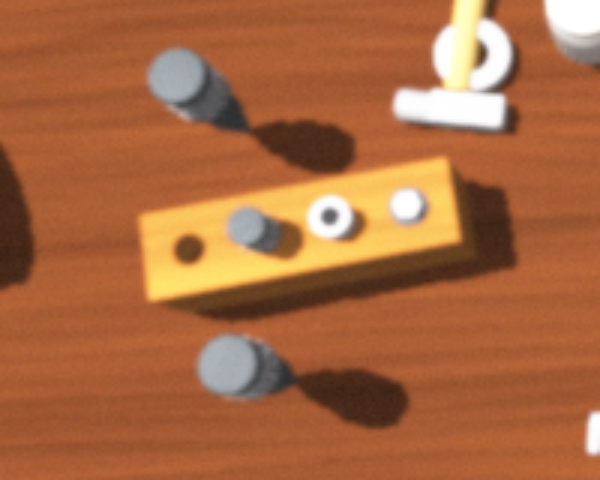

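The top-view crop shows both look-alikes upright on their points at the start. In the later wrist view they lean, so they are toppling on their own. I need a fresh look.

```bash
python3 - <<'E'
from h import *
im,m=snap('top','top1.png');np.savez('pics/top1.npz',**m)
a=cv2.imread('pics/top1.png')[170:350,70:330];cv2.imwrite('pics/top1c.png',cv2.resize(a,None,fx=3,fy=3,interpolation=2))
E
```

```text
(no output)
```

View pics/top1c.png

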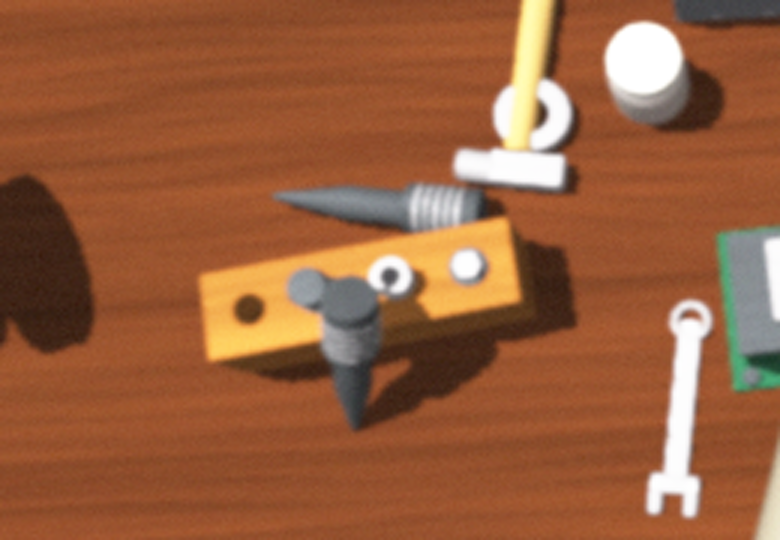

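A now lies on the bench behind the rack, and B leans on the rack between the drift and the cap screw (crop (350,300), tip at (355,428)). B must be cleared first, so I'll measure it.

```bash
python3 - <<'E'
from h import *
im,m=snap('side','side1.png');np.savez('pics/side1.npz',**m)
a=cv2.imread('pics/side1.png')[270:480,180:440];cv2.imwrite('pics/side1c.png',cv2.resize(a,None,fx=2.8,fy=2.8,interpolation=2))
E
```

```text
(no output)
```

View pics/side1c.png

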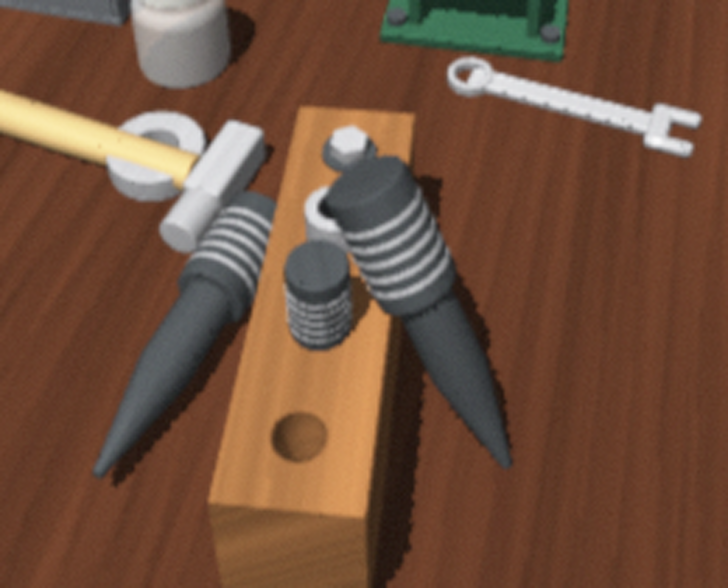

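```bash
python3 - <<'E'
from h import *
t,s=[np.load(f'pics/{n}.npz') for n in('top1','side1')]
def P(m): return np.array([[m['fx'],0,m['cx']],[0,m['fy'],m['cy']],[0,0,1]])@np.c_[m['R'],m['t']]
def tri(*o):
    A=np.vstack([np.outer(uv,P(m)[2])-P(m)[:2] for m,uv in o]);v=np.linalg.svd(A)[2][-1];X=v[:3]/v[3]
    print(X.round(3),[np.round(proj(m,X)-uv).tolist() for m,uv in o]);return X
a=tri((s,(311.4,334.3)),(t,(186.7,270)));b=tri((s,(360.4,436)),(t,(188,312.7)))
d=a-b;L=np.linalg.norm(d);print(L,d/L,'tilt',np.degrees(np.arccos(d[2]/L)),'az',np.degrees(np.arctan2(d[1],d[0])))
for f in(.5,.65,.75):print(f,(b+f*d).round(3))
E
```

```text
[0.5   0.234 0.146] [[0.0, 0.0], [-0.0, -0.0]]
[ 0.421  0.27  -0.002] [[0.0, 0.0], [-0.0, -0.0]]
0.17099494706003768 [ 0.45754791 -0.2122029   0.86349281] tilt 30.288952735093726 az -24.881064550825887
0.5 [0.46  0.252 0.072]
0.65 [0.472 0.247 0.094]
0.75 [0.48  0.243 0.109]
```

B is 171 mm long and leans about 30° towards azimuth −25°. I'll close the fingers and push its handle back past upright, so that it falls clear on the robot's side.

```bash
python3 -c "
from h import *
go([.548,.212,.22],-25)"
```

```text
row [ 0.04 -0.03 28.48] [ 0.3648  0.0599 -0.0292]
```

Request:
play_rows:
  plan: [0,0,14,0.18,0.03,-0.04,0,0,0,28.5,0.365,0.06,-0.04,0,0,0,28.5,0.365,0.06,-0.04,0,0,0,28.5,0.365,0.06,-0.04,0,0,0,28.5,0.365,0.06,-0.04,0,0,0,28.5,0.365,0.06,-0.029,0,0,0,28.5,0.365,0.06,-0.029,0,0,0,28.5,0.365,0.06,-0.029,0]

```text
clock: 3.98
position: [0.5479, 0.2124, 0.2189]
ee_rot: [0.843, 0.538, -0.0, 0.0]
ft_force: [-0.1, -0.6, -0.9]
grip_width: 0.001
grasp_force: 0.0
```

```bash
python3 - <<'E'
from h import *
im,m=snap('wrist','w3.png');np.savez('pics/w3.npz',**m)
o=status.get_obs();print(o['position'],o['grip_width'],o['joint_pos'].round(2),manip.tip_extent)
for p in([.5,.234,.146],[.515,.273,.13],[.524,.218,.105],[.53,.163,.096]):print(proj(m,p))
go([.548,.212,.132],-25);go([.430,.267,.132],-25)
E
```

```text
[0.54836059 0.2103276  0.2192179 ] -0.0015625558574990808 [-0.8   0.27  0.43  1.62 -0.12  1.27 -0.79] 0.014
[227.06217142 260.94467679]
[224.19015143 187.6212864 ]
[281.24669231 248.54183341]
[320.98337304 304.16480963]
row [ 0.02  0.05 -0.12] [ 0.0014 -0.0011  0.0872]
row [ 0.02  0.05 -0.12] [ 0.0011 -0.1313  0.0872]
```

View pics/w3.png

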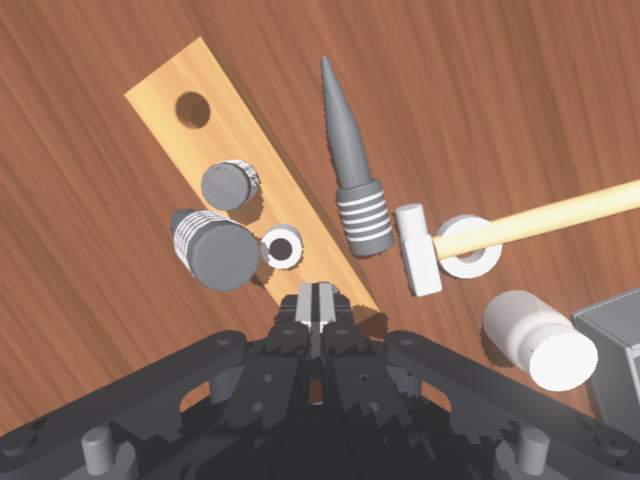

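The wrist view shows B's handle at (225,255), the drift at (229,187), the cap screw at (281,247) and the push lane clear.

Request:
play_rows:
  plan: [0,0,0,0.001,0,0.05,0,0,0,0,0.001,0,0.087,0,0,0,0,0.001,0,0.087,0,0,0,0,0.001,-0.02,0.087,0,0,0,0,0.001,-0.03,0.087,0,0,0,0,0.001,-0.04,0.087,0,0,0,0,0.001,-0.05,0.087,0,0,0,0,0.001,-0.06,0.087,0,0,0,0,0.001,-0.07,0.087,0,0,0,0,0.001,-0.08,0.087,0,0,0,0,0.001,-0.09,0.087,0,0,0,0,0.001,-0.1,0.087,0,0,0,0,0.001,-0.11,0.087,0,0,0,0,0.001,-0.12,0.087,0,0,0,0,0.001,-0.13,0.087,0,0,0,0,0.001,-0.14,0.087,0,0,0,0,0.001,-0.14,0.087,0,0,0,0,0.001,-0.14,0.04,0,0,0,0,0.001,-0.14,-0.02,0,0,0,0,0.001,-0.14,-0.05,0]

```text
clock: 6.52
position: [0.4215, 0.2724, 0.273]
ee_rot: [0.844, 0.537, 0.002, -0.001]
ft_force: [0.3, 1.0, -0.4]
grip_width: -0.006
grasp_force: 0.0
```

```bash
python3 - <<'E'
from h import *
im,m=snap('side','side2.png')
a=cv2.imread('pics/side2.png')[270:480,180:500];cv2.imwrite('pics/side2c.png',cv2.resize(a,None,fx=2.4,fy=2.4,interpolation=2))
m=np.load('pics/w3.npz');print(ray(m,229,187,.13),ray(m,281,247,.105))
E
```

```text
[0.51783781 0.27209647 0.13      ] [0.52434815 0.21909721 0.105     ]
```

View pics/side2c.png

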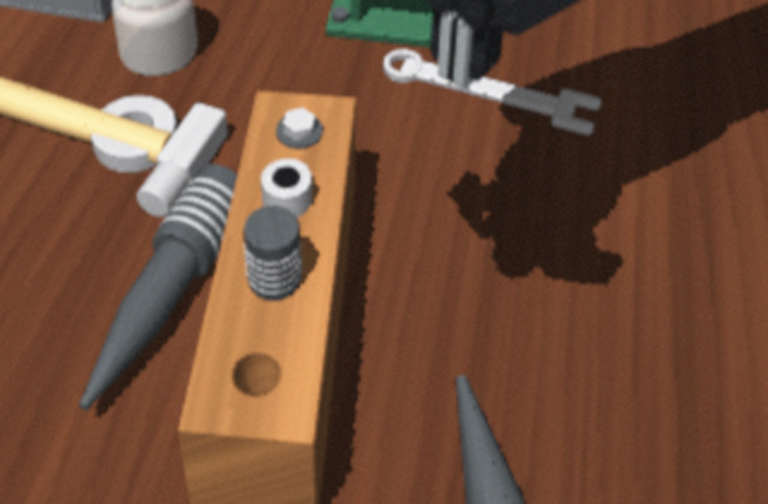

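B has fallen clear to the robot's side. The rack is free and its items are in place. Now the drift.

```bash
python3 -c "
from h import *
go([.516,.273,.22],8);go([.516,.273,.110],8)"
```

```text
row [  0.22  -0.37 -33.05] [0.0392 0.0848 0.0562]
row [  0.22  -0.37 -33.05] [0.0384 0.0846 0.1662]
```

Request:
play_rows:
  plan: [0.2,-0.4,-33,0.039,0.085,0.03,0.7,0.2,-0.4,-33,0.039,0.085,0.03,0.7,0.2,-0.4,-33,0.039,0.085,0.056,0.7,0.2,-0.4,-33,0.039,0.085,0.056,0.7,0.2,-0.4,-33,0.039,0.085,0.056,0.7,0.2,-0.4,-33,0.039,0.085,0.1,0.7,0.2,-0.4,-33,0.039,0.085,0.14,0.7,0.2,-0.4,-33,0.039,0.085,0.166,0.7,0.2,-0.4,-33,0.039,0.085,0.166,0.7,0.2,-0.4,-33,0.039,0.085,0.166,0.5,0.2,-0.4,-33,0.039,0.085,0.166,0.3,0.2,-0.4,-33,0.039,0.085,0.166,0.2,0.2,-0.4,-33,0.039,0.085,0.166,0.2,0.2,-0.4,-33,0.039,0.085,0.166,0.2]
  squeeze: 60

```text
clock: 8.32
position: [0.5164, 0.2717, 0.1055]
ee_rot: [0.657, 0.754, -0.002, 0.001]
ft_force: [-2.1, -0.3, 6.5]
grip_width: 0.336
grasp_force: 58.7
```

```bash
python3 - <<'E'
from h import *
o=status.get_obs();print(o['position'],o['ee_rot'],o['grip_width'],o['grasp_force'],o['ft_force'],o['torque'])
A=R.from_quat(o['ee_rot']).as_matrix();print(A.round(4))
E
```

```text
[0.51637195 0.27174039 0.10546775] [ 6.56848034e-01  7.54019598e-01 -2.18010839e-03  5.94496459e-04] 0.3361026456027064 58.74769985675812 [-2.10451477 -0.28988848  6.50845597] [-0.07399856  0.28896994 -0.05444123]
[[-0.1371  0.9906 -0.002 ]
 [ 0.9905  0.1371 -0.0041]
 [-0.0038 -0.0025 -1.    ]]
```

Request:
play_rows:
  plan: [0,0,0,0,0,-0.01,0.2,0,0,0,0,0,-0.04,0.2,0,0,0,0,0,-0.09,0.2,0,0,0,0,0,-0.135,0.2,0,0,0,0,0,-0.135,0.2,0,0,0,0,0,-0.135,0.2,0,0,0,0,0,-0.135,0.2]

```text
clock: 9.2
position: [0.5152, 0.2715, 0.2367]
ee_rot: [0.657, 0.754, -0.005, 0.0]
ft_force: [0.4, -0.3, -3.9]
grip_width: 0.338
grasp_force: 61.7
```

```bash
python3 - <<'E'
from h import *
o=status.get_obs();print(o['position'],o['grip_width'],o['grasp_force'],o['ft_force'],o['torque'])
im,m=snap('side','side3.png');np.savez('pics/side3.npz',**m)
p=o['position']
# drift tip: dark pixels below predicted gripper in side view
for z in(-.0205,-.06,-.0985):print(proj(m,p+[0,0,z]).round(1))
u,v=proj(m,p+[0,0,-.0985]).astype(int);hsv=cv2.cvtColor(im,cv2.COLOR_RGB2HSV)
for r in range(v-50,v+14,6):
    row=hsv[r,u-40:u+40];d=np.where(row[:,1]<90)[0];print(r,(d.min()+u-40,d.max()+u-40,len(d)) if len(d) else None)
go([.5047,-.0885,.24],3.3);go([.5047,-.0885,.20],3.3)
E
```

```text
[0.51521517 0.27149672 0.23669128] 0.3377396127540156 61.73499584197998 [ 0.36279592 -0.34531444 -3.92414112] [-0.01753556 -0.02158086  0.1108721 ]
[289.5 313.5]
[290.9 337. ]
[292.1 358.1]
308 (np.int64(269), np.int64(312), 44)
314 (np.int64(260), np.int64(307), 42)
320 (np.int64(252), np.int64(312), 54)
326 (np.int64(252), np.int64(313), 55)
332 (np.int64(252), np.int64(299), 36)
338 (np.int64(252), np.int64(307), 42)
344 (np.int64(252), np.int64(309), 50)
350 (np.int64(252), np.int64(309), 46)
356 (np.int64(252), np.int64(308), 42)
362 (np.int64(252), np.int64(273), 22)
368 (np.int64(252), np.int64(272), 21)
row [-0.42  0.41  4.61] [-3.552e-01 -6.010e-02 -3.000e-04]
row [-0.42  0.41  4.61] [-0.3549 -0.0598  0.0397]
```

Request:
play_rows:
  plan: [-0.4,0.4,4.6,-0.12,-0.02,0,0.2,-0.4,0.4,4.6,-0.24,-0.04,0,0.2,-0.4,0.4,4.6,-0.355,-0.06,0,0.2,-0.4,0.4,4.6,-0.355,-0.06,0,0.2,-0.4,0.4,4.6,-0.355,-0.06,0,0.2,-0.4,0.4,4.6,-0.355,-0.06,0,0.2,-0.4,0.4,4.6,-0.355,-0.06,0,0.2,-0.4,0.4,4.6,-0.355,-0.06,0,0.2,-0.4,0.4,4.6,-0.355,-0.06,0,0.2]

```text
clock: 10.38
position: [0.5054, -0.0865, 0.2402]
ee_rot: [0.686, 0.728, 0.001, -0.0]
ft_force: [0.1, 0.5, -3.9]
grip_width: 0.337
grasp_force: 61.5
```

```bash
cat > st.py <<'E'
from h import *
import sys
o=status.get_obs();print(o['clock'],o['position'].round(4),'F',o['ft_force'].round(2),'T',o['torque'].round(3),o['grasp_force'],'tilt',R.from_quat(o['ee_rot']).as_matrix()[:,2].round(4))
if len(sys.argv)>1:
    a=list(map(float,sys.argv[1:]));go(a[:3],a[3])
E
python3 st.py .5047 -.0882 .195 3.3
python3 - <<'E'
from h import *
im,m=snap('wrist','w4.png');np.savez('pics/w4.npz',**m)
p=status.get_obs()['position']
print(proj(m,p+[0,0,-.0985]),proj(m,p+[0,0,-.0205]),proj(m,[.5078,-.0903,.095]))
u,v=proj(m,p+[0,0,-.0985]).astype(int);g=cv2.cvtColor(im,cv2.COLOR_RGB2GRAY)
for r in range(v-24,v+24,3): print(r,' '.join('%3d'%x for x in g[r,u-40:u+41:3]))
E
```

```text
10.375 [ 0.5054 -0.0865  0.2402] F [ 0.11  0.48 -3.94] T [ 0.006 -0.034  0.005] 61.47534370422363 tilt [ 0.0011  0.0016 -1.    ]
row [ 0.07 -0.09  0.14] [-0.0017 -0.0009  0.0452]
[314.85540859 248.37812925] [315.14694037 296.62079537] [317.37254311 236.4314501 ]
224 130 129 220 236 234 236 235 236 232 234 234 235 222 150  94 103 155 221 235 235 234 233 236 235 238 235 234
227 130 129 218 237 234 236 234 236 232 234 233 189  85  80  80  80  80  82 190 234 234 233 236 235 238 234 233
230 130 129 207 236 233 236 234 235 232 233 221  86  79  79  79  80  78 102  86 223 234 233 236 235 238 234 234
233 131 127 207 237 233 235 234 235 232 232 170  80  80  79  80  80  90 131  95 166 233 234 236 235 237 234 233
236 130 128 208 237 233 235 234 236 231 233 152  82  79  80  81  83 119 131 130 155 233 233 235 235 237 234 234
239 130 127 196 236 233 235 234 235 231 233 181  91  90  87  91 120 130 132 112 171 233 233 236 235 237 234 234
242 130 129 208 236 233 235 234 235 231 233 222 134 124 122 118 128 129 132 125 216 233 233 236 235 236 234 234
245 130 130 207 236 232 235 234 234 231 233 231 180 1
[... 254 characters left out ...]
 233 233 235 235 236 233 233
254 128 128 188 234 232 234 234 234 228 130  76  79  83  84  84  87  87  85 166 234 233 233 235 235 236 233 233
257 128 128 184 234 232 234 234 226 131  74  78  80  84  85  86  87  88  86  85 229 233 233 235 235 235 233 234
260 129 127 161 234 232 234 227 135  87  76  78  82  84  85  87  88  88  87  85 134 233 233 235 235 235 233 234
263 128 127 179 233 232 204 128 123  70  75  79  82  85  87  87  88  88  88  85  82 211 232 235 235 235 233 233
266 128 127 179 233 198 125 126 111  69  78  83  86  86  90  91  88  88  89  87  83 190 232 235 235 235 232 233
269 128 127 150 233 198 125 126 100  76  80 127 156 191 190 184 173 168 150  91  77 138 232 234 235 234 232 234
```

The tip and foot hole appear where predicted to within about 1 px, so I'll enter.

Request:
play_rows:
  plan: [0,0,0,-0.0017,-0.001,0,0.2,0,0,0,-0.0017,-0.001,0.02,0.2,0,0,0,-0.0017,-0.001,0.035,0.2,0,0,0,-0.0017,-0.001,0.045,0.2,0,0,0,-0.0017,-0.001,0.053,0.2,0,0,0,-0.0017,-0.001,0.057,0.2,0,0,0,-0.0017,-0.001,0.057,0.2]

```text
clock: 11.3
position: [0.5047, -0.0897, 0.1836]
ee_rot: [0.686, 0.727, 0.001, 0.0]
ft_force: [0.3, 0.1, -4.1]
grip_width: 0.337
grasp_force: 61.6
```

```bash
python3 st.py .5017 -.0862 .165 3.3
```

```text
11.3 [ 0.5047 -0.0897  0.1836] F [ 0.33  0.13 -4.06] T [-0.005  0.025  0.013] 61.55032396316528 tilt [ 0.0017  0.0014 -1.    ]
row [ 0.1  -0.07  0.  ] [ 0.0036 -0.0028  0.0186]
```

Request:
play_rows:
  plan: [0,0,0,0.001,-0.001,0.003,0.2,0,0,0,0.002,-0.002,0.006,0.2,0,0,0,0.0027,-0.003,0.009,0.2,0,0,0,0.0027,-0.003,0.009,0.2]

```text
clock: 11.8
position: [0.5018, -0.0874, 0.1748]
ee_rot: [0.686, 0.727, 0.001, 0.001]
ft_force: [3.3, -1.8, -2.7]
grip_width: 0.339
grasp_force: 61.8
```

Request:
play_rows:
  plan: [0,0,0,0,0,0.002,0.2,0,0,0,0,0,0.004,0.2,0,0,0,0,0,0.006,0.2,0,0,0,0,0,0.006,0.2]

```text
clock: 12.3
position: [0.5013, -0.0871, 0.1683]
ee_rot: [0.686, 0.727, 0.001, -0.0]
ft_force: [3.4, -3.0, -2.9]
grip_width: 0.338
grasp_force: 61.8
```

Request:
play_rows:
  plan: [0,0,0,0,0,0.002,0.2,0,0,0,0,0,0.004,0.2,0,0,0,0,0,0.006,0.2,0,0,0,0,0,0.008,0.2,0,0,0,0,0,0.008,0.2]

```text
clock: 12.92
position: [0.5013, -0.0871, 0.1603]
ee_rot: [0.686, 0.727, 0.001, -0.0]
ft_force: [1.5, -2.4, -3.0]
grip_width: 0.335
grasp_force: 61.8
```

Request:
play_rows:
  plan: [0,0,0,0,0,0.002,0.2,0,0,0,0,0,0.004,0.2,0,0,0,0,0,0.006,0.2,0,0,0,0,0,0.006,0.2]

```text
clock: 13.42
position: [0.5013, -0.0871, 0.1543]
ee_rot: [0.686, 0.727, 0.001, -0.0]
ft_force: [2.3, -3.0, -3.0]
grip_width: 0.338
grasp_force: 61.8
```

Request:
play_rows:
  plan: [0,0,0,0,0,0.0015,0.2,0,0,0,0,0,0.003,0.2,0,0,0,0,0,0.004,0.2,0,0,0,0,0,0.004,0.2]

```text
clock: 13.92
position: [0.5014, -0.087, 0.1504]
ee_rot: [0.686, 0.727, 0.001, 0.0]
ft_force: [3.4, -2.0, -1.7]
grip_width: 0.339
grasp_force: 61.8
```

Request:
play_rows:
  plan: [0,0,0,0,0,0.0015,0.2,0,0,0,0,0,0.003,0.2,0,0,0,0,0,0.003,0.2]

```text
clock: 14.3
position: [0.5013, -0.0871, 0.1473]
ee_rot: [0.686, 0.727, 0.001, -0.0]
ft_force: [3.2, -1.4, -4.1]
grip_width: 0.337
grasp_force: 61.8
```

Request:
play_rows:
  plan: [0,0,0,0,0,0.001,0.2,0,0,0,0,0,0.002,0.2,0,0,0,0,0,0.002,0.2]

```text
clock: 14.68
position: [0.5014, -0.087, 0.1454]
ee_rot: [0.686, 0.727, 0.001, 0.0]
ft_force: [1.6, -2.0, -3.7]
grip_width: 0.337
grasp_force: 61.8
```

Request:
play_rows:
  plan: [0,0,0,0,0,0.001,0.2,0,0,0,0,0,0.002,0.2,0,0,0,0,0,0.002,0.2]

```text
clock: 15.05
position: [0.5014, -0.0871, 0.1434]
ee_rot: [0.686, 0.727, 0.001, 0.0]
ft_force: [1.5, -2.2, -3.6]
grip_width: 0.333
grasp_force: 61.8
```

Request:
play_rows:
  plan: [0,0,0,0,0,0.001,0.2,0,0,0,0,0,0.002,0.2,0,0,0,0,0,0.002,0.2]

```text
clock: 15.42
position: [0.5015, -0.0871, 0.1415]
ee_rot: [0.686, 0.727, 0.001, 0.0]
ft_force: [1.6, -2.0, -3.5]
grip_width: 0.334
grasp_force: 61.8
```

Request:
play_rows:
  plan: [0,0,0,0,0,0.001,0.2,0,0,0,0,0,0.002,0.2,0,0,0,0,0,0.002,0.2]

```text
clock: 15.8
position: [0.5016, -0.0872, 0.1395]
ee_rot: [0.686, 0.727, 0.001, 0.0]
ft_force: [0.9, -2.8, -2.9]
grip_width: 0.334
grasp_force: 61.8
```

Request:
play_rows:
  plan: [0,0,0,0,0,0.001,0.2,0,0,0,0,0,0.002,0.2,0,0,0,0,0,0.002,0.2]

```text
clock: 16.18
position: [0.5016, -0.0872, 0.1375]
ee_rot: [0.686, 0.727, 0.001, 0.0]
ft_force: [2.2, -4.3, -4.6]
grip_width: 0.337
grasp_force: 61.7
```

Request:
play_rows:
  plan: [0,0,0,-0.0003,0.0001,0,0.2,0,0,0,-0.0003,0.0001,0.0005,0.2,0,0,0,-0.0003,0.0001,0.001,0.2,0,0,0,-0.0003,0.0001,0.001,0.2]

```text
clock: 16.68
position: [0.5017, -0.0874, 0.1366]
ee_rot: [0.686, 0.727, 0.001, 0.0]
ft_force: [1.4, -3.8, -1.6]
grip_width: 0.337
grasp_force: 61.7
```

Request:
play_rows:
  plan: [0,0,0,0,0,0.0005,0.2,0,0,0,0,0,0.001,0.2,0,0,0,0,0,0.001,0.2]

```text
clock: 17.05
position: [0.5017, -0.0874, 0.1355]
ee_rot: [0.686, 0.727, 0.001, 0.0]
ft_force: [1.1, -4.0, -1.9]
grip_width: 0.337
grasp_force: 61.7
```

Request:
play_rows:
  plan: [0,0,0,-0.0004,0.0001,0,0.2,0,0,0,-0.0004,0.0001,0.0005,0.2,0,0,0,-0.0004,0.0001,0.001,0.2,0,0,0,-0.0004,0.0001,0.001,0.2]

```text
clock: 17.55
position: [0.5018, -0.0876, 0.1345]
ee_rot: [0.686, 0.727, 0.001, 0.0]
ft_force: [0.3, -2.1, -3.3]
grip_width: 0.334
grasp_force: 61.7
```

Request:
play_rows:
  plan: [0,0,0,0,0,0.0005,0.2,0,0,0,0,0,0.001,0.2,0,0,0,0,0,0.001,0.2]

```text
clock: 17.92
position: [0.5017, -0.0876, 0.1335]
ee_rot: [0.686, 0.727, 0.001, 0.0]
ft_force: [0.9, -1.9, -4.2]
grip_width: 0.333
grasp_force: 61.6
```

Request:
play_rows:
  plan: [0,0,0,0,0,0.001,0.2,0,0,0,0,0,0.002,0.2,0,0,0,0,0,0.003,0.2,0,0,0,0,0,0.003,0.2]

```text
clock: 18.42
position: [0.5017, -0.0877, 0.1304]
ee_rot: [0.686, 0.727, 0.001, 0.0]
ft_force: [0.6, -1.3, -4.5]
grip_width: 0.337
grasp_force: 61.6
```

Request:
play_rows:
  plan: [0,0,0,0,0,0.001,0.2,0,0,0,0,0,0.002,0.2,0,0,0,0,0,0.003,0.2,0,0,0,0,0,0.003,0.2]

```text
clock: 18.92
position: [0.5018, -0.0877, 0.1275]
ee_rot: [0.686, 0.727, 0.001, 0.0]
ft_force: [0.5, -0.9, -4.7]
grip_width: 0.335
grasp_force: 61.6
```

Request:
play_rows:
  plan: [0,0,0,0,0,0.0015,0.2,0,0,0,0,0,0.003,0.2,0,0,0,0,0,0.0045,0.2,0,0,0,0,0,0.006,0.2,0,0,0,0,0,0.006,0.2,0,0,0,0,0,0.006,0.2]

```text
clock: 19.68
position: [0.5017, -0.0877, 0.1215]
ee_rot: [0.686, 0.727, 0.001, 0.0]
ft_force: [-0.0, -1.4, -4.0]
grip_width: 0.335
grasp_force: 61.5
```

Request:
play_rows:
  plan: [0,0,0,0,0,0,0.2,0,0,0,0,0,0,0.2,0,0,0,0,0,-0.003,0.2,0,0,0,0,0,-0.01,0.2,0,0,0,0,0,-0.02,0.2,0,0,0,0,0,-0.035,0.2,0,0,0,0,0,-0.055,0.2,0,0,0,0,0,-0.085,0.2,0,0,0,0,0,-0.118,0.2,0,0,0,0,0,-0.118,0.2,0,0,0,0,0,-0.118,0.2]

```text
clock: 21.05
position: [0.5012, -0.0877, 0.239]
ee_rot: [0.686, 0.727, 0.001, -0.0]
ft_force: [0.3, -0.2, -4.5]
grip_width: 0.335
grasp_force: 61.8
```

```bash
python3 st.py .5157 .2722 .24 8
```

```text
21.05 [ 0.5012 -0.0877  0.239 ] F [ 0.27 -0.19 -4.46] T [-0.    -0.035 -0.023] 61.75136089324951 tilt [ 0.0012  0.0017 -1.    ]
row [ 0.08 -0.09 -4.68] [ 0.3585  0.0353 -0.0004]
```

Request:
play_rows:
  plan: [0,0,-1.5,0.12,0.012,0,0.2,0,0,-3,0.24,0.024,0,0.2,0,0,-4.7,0.3585,0.0353,0,0.2,0,0,-4.7,0.3585,0.0353,0,0.2,0,0,-4.7,0.3585,0.0353,0,0.2,0,0,-4.7,0.3585,0.0353,0,0.2,0,0,-4.7,0.3585,0.0353,0,0.2,0,0,-4.7,0.3585,0.0353,0,0.2,0,0,-4.7,0.3585,0.0353,0,0.2]

```text
clock: 22.18
position: [0.5164, 0.2704, 0.2397]
ee_rot: [0.657, 0.754, 0.001, 0.0]
ft_force: [0.3, -0.1, -4.7]
grip_width: 0.339
grasp_force: 61.6
```

```bash
python3 st.py .5157 .2722 .113 8; python3 - <<'E'
from h import *
im,m=snap('wrist','w5.png');np.savez('pics/w5.npz',**m)
p=status.get_obs()['position']
# rack hole rim nominal vs image: dark hole in orange
print('tip',proj(m,p+[0,0,-.0985]),'hole pred',proj(m,[.5157,.2722,.085]),'empty pred',proj(m,[.508,.328,.085]))
hsv=cv2.cvtColor(im,cv2.COLOR_RGB2HSV);
g=hsv[:,:,2]
u,v=proj(m,[.5157,.2722,.085]).astype(int)
for r in range(v-30,v+12,3): print(r,' '.join('%3d'%x for x in g[r,u-45:u+46:3]))
E
```

```text
22.175 [0.5164 0.2704 0.2397] F [ 0.27 -0.13 -4.66] T [ 0.007  0.001 -0.001] 61.5516722202301 tilt [ 1.2e-03  6.0e-04 -1.0e+00]
row [ 0.07 -0.02 -0.11] [ 0.0018 -0.0006  0.1267]
tip [314.88070105 247.86550339] hole pred [314.17638986 226.55159681] empty pred [314.21583922 155.62554251]
196 117 131 247 247 247 247 247 247 247 247 246 246 245 245 246 245 243 243 244 245 246 246 245 245 245 246 246 245 246 238 182
199 121 128 247 247 247 247 247 247 247 247 246 246 245 245 246 245 243 243 244 245 246 246 245 245 245 246 246 245 246 237 182
202 121 129 247 247 247 247 247 247 247 247 246 246 245 245 246 245 243 243 244 245 246 246 245 245 245 246 246 245 246 229 182
205 119 122 247 247 247 247 247 247 247 247 246 246 245 245 245 245 243 243 244 245 246 246 245 244 245 246 246 245 246 229 184
208 122 122 247 247 247 247 247 247 247 247 246 245 245 245 245 244 243 243 244 245 246 246 245 244 245 246 246 245 246 229 185
211 151 122 247 247 247 247 247 247 247 247 246 245 244 226 162 131 137 177 240 245 246 246 245 244 245 246 246 245 246 219 187
214 119 117 247 247 247 247 247 247 247 247 2
[... 278 characters left out ...]
 140 140 140 141 216 246 245 244 245 246 246 245 246 207 188
223 146 115 247 247 247 247 247 247 247 247 242 180 184 188 144 143 143 141 140 144 191 246 245 244 245 246 246 245 246 207 190
226 116 116 246 247 247 247 247 247 246 247 243 186 191 188 187 181 146 142 144 145 192 245 245 244 245 246 246 245 246 196 192
229 167 116 245 247 247 247 247 247 246 247 245 194 197 199 197 193 189 180 162 139 215 246 245 244 245 246 246 244 246 196 194
232 150 117 244 247 247 247 247 247 246 247 246 229 204 204 201 197 193 185 165 156 244 246 245 244 245 246 246 244 246 198 195
235 149 117 244 247 247 247 247 247 246 247 245 244 219 203 204 198 189 172 165 242 246 246 245 244 245 246 246 244 246 197 189
```

Request:
play_rows:
  plan: [0,0,0,0.003,0,0,0.2,0,0,0,0.003,0,0.03,0.2,0,0,0,0.003,0,0.06,0.2,0,0,0,0.003,0,0.085,0.2,0,0,0,0.003,0,0.1,0.2,0,0,0,0.003,0,0.115,0.2,0,0,0,0.003,0,0.125,0.2,0,0,0,0.003,0,0.125,0.2]

```text
clock: 23.22
position: [0.5161, 0.2737, 0.1145]
ee_rot: [0.656, 0.754, 0.0, 0.001]
ft_force: [0.4, -5.8, -7.0]
grip_width: 0.333
grasp_force: 61.6
```

Request:
play_rows:
  plan: [0,0,0,-0.001,0,0.002,0.2,0,0,0,-0.001,0,0.005,0.2,0,0,0,-0.001,0,0.007,0.2,0,0,0,-0.001,0,0.007,0.2]

```text
clock: 23.72
position: [0.5164, 0.2735, 0.1085]
ee_rot: [0.656, 0.755, 0.001, 0.0]
ft_force: [-0.2, -4.8, -3.9]
grip_width: 0.339
grasp_force: 61.8
```

Request:
play_rows:
  plan: [0,0,0,-0.001,0,0.001,0.2,0,0,0,-0.001,0,0.0025,0.2,0,0,0,-0.001,0,0.0025,0.2]

```text
clock: 24.1
position: [0.5164, 0.2734, 0.1057]
ee_rot: [0.656, 0.755, 0.001, 0.0]
ft_force: [0.4, -3.5, -2.9]
grip_width: 0.339
grasp_force: 61.8
```

Request:
play_rows:
  plan: [0,0,0,-0.001,0,0.0025,0.4,0,0,0,-0.001,0,0.0025,0.5,0,0,0,-0.001,0,0.0025,0.5,0,0,0,-0.001,0,-0.03,0.6,0,0,0,-0.001,0,-0.09,0.6,0,0,0,-0.001,0,-0.13,0.5,0,0,0,-0.001,0,-0.13,0.45,0,0,0,-0.001,0,-0.13,0.45]

```text
clock: 25.1
position: [0.5159, 0.2721, 0.2349]
ee_rot: [0.656, 0.755, 0.001, 0.0]
ft_force: [0.6, -0.2, -0.6]
grip_width: 0.451
grasp_force: 0.0
```

```bash
python3 st.py .524 .2180 .14 8; python3 - <<'E'
from h import *
im,m=snap('wrist','w6.png');np.savez('pics/w6.npz',**m)
hsv=cv2.cvtColor(im,cv2.COLOR_RGB2HSV)
for n,X in(('drift',[.516,.2735,.13]),('bolt',[.524,.218,.105])): print(n,proj(m,X))
u,v=proj(m,[.516,.2735,.13]).astype(int)
w=(hsv[:,:,1]<60).astype(np.uint8)
k,l,st,c=cv2.connectedComponentsWithStats(w)
for i in range(1,k):
    if 150<st[i,4]<8000 and abs(c[i,0]-u)<80: print(st[i],c[i].round(1))
g=hsv[:,:,2]
for r in range(v-24,v+100,4): print(r,' '.join('%3d'%x for x in g[r,u-36:u+37:3]))
E
```

```text
25.1 [0.5159 0.2721 0.2349] F [ 0.59 -0.18 -0.61] T [-0.043  0.026 -0.025] 0.0 tilt [ 0.0013  0.0012 -1.    ]
row [ 0.08 -0.06  0.02] [-0.0548  0.0004  0.0949]
drift [315.25847591 243.53969281]
bolt [315.32962828 303.30877821]
[ 295  210   43   52 1775] [315.6 235.6]
[ 296  278   38   42 1014] [314.7 297.8]
[298 338  34  32 837] [314.5 353. ]
219 247 247 247 247 247 246 247 217 219 217 141 129 128 127 142 177 232 245 244 244 244 244 246 246 245
223 247 247 247 247 247 246 217 202 125 148 177 184 180 175 183 182 137 219 246 244 244 244 246 246 244
227 247 247 247 247 247 246 197 141 172 170 171 177 176 176 174 172 175 170 185 244 244 244 246 246 244
231 247 247 247 247 246 165 133 171 173 169 171 174 176 175 172 170 170 173 167 238 244 244 246 246 244
235 247 247 247 247 236 148 168 172 172 170 167 170 175 173 172 171 169 170 172 169 244 244 245 245 244
239 247 247 247 239 176 145 171 174 169 170 166 168 171 172 172 169 167 168 171 171 243 244 245 245 244
243 247 247 247 188 163 148 169 171 169 171 167 165 167 171 169 170 169 167 168 166 244 244 245 245 243
247 247 247 247 179 162 159
[... 1768 characters left out ...]
 147 143 163 170 168 165 167 166 168 164 162 153 150 147 155 242 244 244 244
319 149 154 152 150 151 150 147 141 140 142 160 162 166 164 157 156 154 152 149 147 146 216 246 245 244
323 149 152 150 149 151 151 147 140 140 139 143 161 245 243 163 155 154 152 149 146 145 158 246 245 244
327 147 152 151 148 150 149 147 140 139 140 143 225 178 153 154 155 153 151 149 146 146 222 246 245 244
331 146 151 150 147 149 148 146 138 138 139 143 155 157 153 154 154 153 148 148 146 145 175 246 245 244
335 146 152 149 146 147 148 145 139 137 140 150 156 157 152 153 154 153 150 148 146 143 172 246 245 244
339 145 151 149 146 146 148 145 138 136 107  96  99  99 113 110 136 181 150 147 146 143 226 246 245 243
```

The drift is seated upright in the rack, and the cap screw's socket is where predicted. Now the cap screw.

Request:
play_rows:
  plan: [0,0,0,-0.055,0,0,0.55,0,0,0,-0.055,0,0,0.55,0,0,0,-0.055,0,0.06,0.55,0,0,0,-0.055,0,0.11,0.5,0,0,0,-0.055,0,0.12,0.5,0,0,0,-0.055,0,0.127,0.5,0,0,0,-0.055,0,0.127,0.5]

```text
clock: 26.02
position: [0.5248, 0.2182, 0.1098]
ee_rot: [0.656, 0.755, 0.002, 0.0]
ft_force: [0.3, 0.4, 0.2]
grip_width: 0.502
grasp_force: 0.0
```

Request:
play_rows:
  plan: [0,0,0,0,0,0.003,0.5,0,0,0,0,0,0.006,0.45,0,0,0,0,0,0.0075,0.45,0,0,0,0,0,0.0075,0.45]

```text
clock: 26.52
position: [0.5241, 0.2177, 0.101]
ee_rot: [0.656, 0.755, 0.001, 0.0]
ft_force: [-0.6, 0.3, -0.4]
grip_width: 0.448
grasp_force: 0.0
```

Request:
play_rows:
  plan: [0,0,0,0,0,0,0.35,0,0,0,0,0,0,0.2,0,0,0,0,0,0,0.2,0,0,0,0,0,0,0.2,0,0,0,0,0,0,0.2]
  squeeze: 50

```text
clock: 27.15
position: [0.524, 0.2178, 0.1014]
ee_rot: [0.656, 0.755, 0.001, 0.0]
ft_force: [-2.5, -0.8, 5.9]
grip_width: 0.331
grasp_force: 49.1
```

Request:
play_rows:
  plan: [0,0,0,0,0,-0.01,0.2,0,0,0,0,0,-0.05,0.2,0,0,0,0,0,-0.1,0.2,0,0,0,0,0,-0.1,0.2,0,0,0,0,0,-0.1,0.2]

```text
clock: 27.78
position: [0.5236, 0.2175, 0.2007]
ee_rot: [0.656, 0.755, 0.001, 0.0]
ft_force: [-0.4, 0.0, -3.4]
grip_width: 0.328
grasp_force: 49.9
```

```bash
python3 st.py .5018 -.0878 .20 3.3
```

```text
27.775 [0.5236 0.2175 0.2007] F [-0.44  0.03 -3.44] T [-0.016  0.012 -0.003] 49.871293902397156 tilt [ 0.0015  0.0013 -1.    ]
row [ 0.09 -0.07  4.71] [-2.993e-01 -6.420e-02  2.000e-04]
```

Request:
play_rows:
  plan: [0,0,1.5,-0.1,-0.02,-0.01,0.2,0,0,3,-0.2,-0.043,-0.01,0.2,0,0,4.7,-0.2993,-0.0642,-0.01,0.2,0,0,4.7,-0.2993,-0.0642,-0.01,0.2,0,0,4.7,-0.2993,-0.0642,-0.01,0.2,0,0,4.7,-0.2993,-0.0642,-0.01,0.2,0,0,4.7,-0.2993,-0.0642,-0.01,0.2,0,0,4.7,-0.2993,-0.0642,-0.01,0.2]

```text
clock: 28.78
position: [0.502, -0.0863, 0.21]
ee_rot: [0.686, 0.728, 0.001, -0.0]
ft_force: [0.5, -0.2, -2.1]
grip_width: 0.331
grasp_force: 49.9
```

```bash
python3 st.py .5018 -.0878 .155 3.3; python3 - <<'E'
from h import *
im,m=snap('wrist','w7.png');np.savez('pics/w7.npz',**m)
p=status.get_obs()['position'];X=[.5018,-.088,.095]
print('end',proj(m,p+[0,0,-.066]),'hole',proj(m,X))
u,v=proj(m,X).astype(int);hsv=cv2.cvtColor(im,cv2.COLOR_RGB2HSV)
for r in range(v-24,v+27,3): print(r,' '.join('%3d'%x for x in hsv[r,u-36:u+37:3,2]))
E
```

```text
28.775 [ 0.502  -0.0863  0.21  ] F [ 0.51 -0.24 -2.08] T [ 0.034 -0.016  0.035] 49.913511872291565 tilt [ 7.0e-04  1.4e-03 -1.0e+00]
row [ 0.05 -0.08  0.14] [-0.0016 -0.0003  0.055 ]
end [315.07635019 264.15400241] hole [314.53191848 244.02650494]
220 234 234 237 235 236 232 234 234 234 237 234 231 235 237 236 233 234 235 234 233 234 236 235 237 234
223 234 234 237 235 235 232 234 233 233 237 233 231 234 237 235 233 234 235 234 233 234 236 235 237 234
226 235 234 236 235 235 232 234 234 233 235 203 131 106 123 178 228 234 235 234 234 234 236 236 237 234
229 235 234 236 235 235 232 234 233 227 124  85  87  87  87  87  95 201 236 234 234 234 236 235 236 234
232 235 234 236 235 235 232 234 232 149  85  85  85  86  86  85  86  92 222 234 234 234 236 235 236 234
235 235 234 236 235 235 232 233 215  86  84  86  85  86  85  86  86  85 157 233 234 234 236 236 236 234
238 234 233 236 235 235 232 234 184  84  85  86  86  86  84  85  86  85 112 232 234 234 236 236 236 234
241 234 233 236 234 235 232 233 180  85  98  93  85  85  85  86  86  83 103 226 234 234 236 236 236 234
244 234 233 236 234 
[... 215 characters left out ...]
 232 232 214 153 122 115 116 111 104 134 160 230 233 234 234 235 236 235 234
253 234 232 236 234 235 231 232 232 230 164 136 143 146 149 152 150 225 234 233 234 234 236 236 235 234
256 234 232 235 234 235 231 232 231 159 130 137 145 146 149 154 149 149 220 234 233 234 235 237 235 234
259 234 232 236 234 235 224 225 131 122 132 140 146 148 152 153 151 150 155 232 234 234 235 236 235 233
262 234 232 236 234 234 135 126 110 125 135 142 149 150 152 155 152 151 147 216 234 234 235 236 235 233
265 234 232 236 234 227 134 125 112 127 137 145 150 152 153 156 153 153 149 167 234 234 235 236 235 233
268 234 231 235 233 138 124 125 114 130 139 145 156 154 153 155 155 153 150 145 233 233 235 236 234 233
```

The hole looks open and aligned (centre about (315,240)), roughly 1 mm towards +y of the tool. Lowering the screw.

Request:
play_rows:
  plan: [0,0,0,0.001,0.0003,0.02,0.2,0,0,0,0.001,0.0003,0.04,0.2,0,0,0,0.001,0.0003,0.05,0.2,0,0,0,0.001,0.0003,0.054,0.2,0,0,0,0.001,0.0003,0.057,0.2,0,0,0,0.001,0.0003,0.057,0.2]

```text
clock: 29.58
position: [0.5025, -0.0866, 0.1539]
ee_rot: [0.686, 0.727, 0.001, 0.0]
ft_force: [-0.1, 0.3, -3.2]
grip_width: 0.33
grasp_force: 49.9
```

Request:
play_rows:
  plan: [0,0,0,0,0,0.002,0.2,0,0,0,0,0,0.004,0.2,0,0,0,0,0,0.004,0.2]

```text
clock: 29.95
position: [0.5023, -0.0866, 0.1495]
ee_rot: [0.686, 0.727, 0.001, 0.0]
ft_force: [0.2, -0.3, -2.3]
grip_width: 0.33
grasp_force: 49.9
```

Request:
play_rows:
  plan: [0,0,0,0,0,0.002,0.2,0,0,0,0,0,0.004,0.2,0,0,0,0,0,0.006,0.2,0,0,0,0,0,0.006,0.2]

```text
clock: 30.45
position: [0.5023, -0.0866, 0.1434]
ee_rot: [0.686, 0.727, 0.001, 0.0]
ft_force: [0.4, -0.0, -2.4]
grip_width: 0.33
grasp_force: 49.9
```

Request:
play_rows:
  plan: [0,0,0,0,0,0.002,0.2,0,0,0,0,0,0.004,0.2,0,0,0,0,0,0.006,0.2,0,0,0,0,0,0.006,0.2]

```text
clock: 30.95
position: [0.5023, -0.0866, 0.1374]
ee_rot: [0.686, 0.727, 0.001, 0.0]
ft_force: [0.5, 0.7, -1.9]
grip_width: 0.333
grasp_force: 49.9
```

Request:
play_rows:
  plan: [0,0,0,0,0,0.004,0.2,0,0,0,0,0,0.008,0.2,0,0,0,0,0,0.012,0.2,0,0,0,0,0,0.016,0.2,0,0,0,0,0,0.02,0.2,0,0,0,0,0,0.023,0.2,0,0,0,0,0,0.023,0.2]

```text
clock: 31.82
position: [0.5023, -0.0866, 0.1143]
ee_rot: [0.686, 0.727, 0.001, 0.0]
ft_force: [-0.2, 0.3, -2.6]
grip_width: 0.334
grasp_force: 49.9
```

Request:
play_rows:
  plan: [0,0,0,0,0,0.001,0.2,0,0,0,0,0,0.0025,0.2,0,0,0,0,0,0.0025,0.2]

```text
clock: 32.2
position: [0.5024, -0.0865, 0.112]
ee_rot: [0.686, 0.727, 0.001, 0.0]
ft_force: [0.4, -0.3, -2.6]
grip_width: 0.331
grasp_force: 49.9
```

Not touching yet. I'll ease down in 0.5 mm steps.

Request:
play_rows:
  plan: [0,0,0,0,0,0.0005,0.2,0,0,0,0,0,0.0005,0.2]

```text
clock: 32.45
position: [0.5024, -0.0866, 0.1116]
ee_rot: [0.686, 0.727, 0.001, 0.0]
ft_force: [-0.3, 0.3, -2.1]
grip_width: 0.33
grasp_force: 49.9
```

Request:
play_rows:
  plan: [0,0,0,0,0,0.0005,0.2,0,0,0,0,0,0.0005,0.2]

```text
clock: 32.7
position: [0.5025, -0.0865, 0.1114]
ee_rot: [0.686, 0.727, 0.001, 0.0]
ft_force: [-1.9, 0.4, 2.5]
grip_width: 0.328
grasp_force: 50.4
```

Seated at exactly the expected height. Release and back off.

Request:
play_rows:
  plan: [0,0,0,0,0,0,0.2,0,0,0,0,0,0,0.2,0,0,0,0,0,0,0.4,0,0,0,0,0,0,0.5,0,0,0,0,0,0,0.55,0,0,0,0,0,0,0.55,0,0,0,0,0,-0.01,0.6,0,0,0,0,0,-0.03,0.6,0,0,0,0,0,-0.07,0.6,0,0,0,0,0,-0.11,0.6,0,0,0,0,0,-0.11,0.6,0,0,0,0,0,-0.11,0.6,0,0,0,0,0,-0.11,0.6]

```text
clock: 34.33
position: [0.5016, -0.0867, 0.2202]
ee_rot: [0.686, 0.727, 0.0, -0.0]
ft_force: [-0.1, 0.6, 0.1]
grip_width: 0.599
grasp_force: 0.0
```

```bash
python3 - <<'E'
from h import *
o=status.get_obs();print(o['position'],o['ft_force'])
im,m=snap('wrist','w8.png')
X=[.5022,-.0862,.115];u,v=proj(m,X).astype(int);print(u,v)
g=cv2.cvtColor(im,cv2.COLOR_RGB2GRAY);ms=(g[v-40:v+40,u-40:u+40]<115).astype(np.uint8)
k,l,st,c=cv2.connectedComponentsWithStats(ms)
for i in range(1,k):
    if st[i,4]>60:
        p=c[i]+[u-40,v-40];print('socket?',st[i],p,[ray(m,*p,z).round(4) for z in(.115,)])
im,m=snap('side','side4.png');hsv=cv2.cvtColor(im,cv2.COLOR_RGB2HSV)
for n,X in(('drift',[.516,.2735,.13]),):
    u,v=proj(m,X).astype(int);s=cv2.imread('pics/side2.png')
    d=np.abs(s[v-25:v+40,u-30:u+30].astype(int)-im[v-25:v+40,u-30:u+30,::-1]).max(2);print('drift side diff',(d>40).mean())
s=cv2.imread('pics/side2.png').astype(int);t=im[:,:,::-1].astype(int)
for n,(a,b,c_,d_) in dict(spare=(315,335,290,315),hammer_jar=(250,350,120,275)).items(): print(n,(np.abs(s[a:b,c_:d_]-t[a:b,c_:d_]).max(2)>40).mean())
E
```

```text
[ 0.5016429  -0.08666435  0.22017417] [-0.13101873  0.56304026  0.07108485]
315 244
socket? [ 30  30  23  23 422] [316.15165877 244.88625592] [array([ 0.5025, -0.0862,  0.115 ])]
drift side diff 0.15743589743589745
spare 0.0
hammer_jar 0.0
```

```bash
python3 - <<'E'
from h import *
for f in('side1','side2','side4'):
    hsv=cv2.cvtColor(cv2.imread(f'pics/{f}.png'),cv2.COLOR_BGR2HSV)[350:405,275:312]
    w=(hsv[:,:,1]<100).astype(np.uint8);k,l,st,c=cv2.connectedComponentsWithStats(w);i=1+st[1:,4].argmax();print(f,st[i],c[i].round(1))
E
```

```text
side1 [   6    0   31   45 1060] [20.6 20.6]
side2 [  6   0  29  45 976] [19.3 21.4]
side4 [  5   6  25  40 830] [17.2 25.6]
```

```bash
python3 -c "
from workcell import manip
print(manip.hand_in())"
```

```text
the job is handed in; nothing more can be done
None
```

I handed the job in at about 34 s: the drift went through both holes and is back in the rack, and the cap screw is seated on the foot. Side forces stayed near 5 N. A loose look-alike that had toppled onto the rack was pushed clear first, and no verdict was returned.

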